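# Put the bottle set back in its graded rack

## Robot

A 6-joint arm with a two-finger parallel gripper is mounted at the origin on a cart in front of the work surface, level with it; the furniture and walls round the work are solid. World frame = base frame: x ahead of the robot, y to its left, z up, the work surface at z = 0. Lengths are in m, angles in degrees, forces in N, time in s.
With the tool pointing down it reaches from about 0.275 to 0.85 m from the base axis. Payload 5.2 kg.
Tool frame: the origin (TCP) lies at the very end of the fingers, on their centre line; the grasp point (between the pads) lies 19 mm behind it; z points along the fingers, y is the line along which they close (so a half turn about z gives the same grasp; the last joint's range is limited). The gripper opens to 85 mm and grips with 20 to 120 N. Pads are 22 mm wide; open, the fingers measure 114 mm over their backs; the gripper's body (76 mm by 85 mm) begins 54 mm behind the grasp point. The pads swing forward as they close: fully open they stand 13 mm farther back than shut.
Start: joints at [-75.103, 14.817, 87.949, -0, 77.235, -11.62], TCP at [0.246, -0.492, 0.231] pointing down, gripper open.
Joint ranges: [-179.93, 179.93], [-52.35, 119.4], [10.71, 147.94], [-69.91, 249.91], [12.55, 155.21], [-178.61, 178.61]. Speed limits (degrees/s): [147.25, 147.25, 180, 180, 180, 180].

## Interface

Orientations are given as [roll, pitch, yaw] about the fixed x, y, z axes, in that order (R = Rz(yaw) Ry(pitch) Rx(roll)).
In Python, from workcell import readout, viewer, job gives the robot as it stands. The module is installed in compiled form; this text tells all that it offers.
- The arm moves only by the tool drive_tool, never from a script. Its arguments are lists of equal length, an entry for each row: "translation": the shift along the world's x, y, z in units of 0.2 m (1.0 is 0.2 m), a list of three; "twist": the turn, a rotation vector about the world's x, y, z in units of 45 degrees (1.0 is 45 degrees), a list of three; "fingers": the opening, from 0 (shut) to 1 (fully open). In form: {"translation": [[dx, dy, dz], ...], "twist": [[ax, ay, az], ...], "fingers": [fingers, ...]}. A call has 1 to 10 rows; each row is the pose to reach, as a shift and turn from the pose commanded when the call began; what a row does not reach only later rows make up. A row lasts 1/12 s, in which the tool goes at most 41.7 mm and 7.16 degrees, less where a joint would pass 70% of its speed; a pose out of reach is approached as far as the arm can. A call with a number of a shift or a turn outside -1 to 1 is refused whole. A call with a gripper value outside its range is refused whole. The fingers move at their own pace and stop on an object; the grip force is fixed at half the most. Time passes only in rows, so rows that repeat a pose let the fingers close. It gives the time, the measured TCP pose, the force, the opening and the grip force at its end, in the units of the state.
- readout.get_obs(): the state, without advancing time (a new reading comes with each control period).
- viewer.get_image(name): name is "side" or "top" or "wrist"; returns the picture (420x560x3 uint8, red, green, blue); there is no depth.
- viewer.camera_params(name): a dict with "intrinsics" (3x3 intrinsics, pixels), "dist_coeffs" ([k1, k2, p1, p2, k3] as OpenCV has them; the pictures are not rectified), "world_from_camera" (4x4, takes a point from camera to world coordinates); the wrist camera has in their place "T_tool_cam" (4x4, takes a point from camera to tool coordinates, whose origin is the TCP and whose axes are the flange's). Camera axes: x right, y down, z forward; pixel columns grow to the right and rows downward; lengths in m; the calibration is good to about 2 mm. A picture is of the moment at which its call begins: read the wrist's pose just before it. camera_params takes no time and is no camera call.
- job.finish_job(): hands the job in; it is judged then, once.
The state is a dict: "time_s": time; "joints": joint angles; "qvel": joint speeds; "joint_torque": joint torques, N m; "tcp_pos": TCP position; "orientation": TCP orientation; "ft_force": force on the tool from outside, world axes, zero at the start; "torque": the same for the moment, N m; "finger_gap": finger opening in m; "finger_force": force on a finger pad.
Only numpy, scipy, OpenCV 4.12 (cv2) and the standard library are available. Lean on these libraries where they do the work, as an engineer would, in place of code of your own. Each camera call takes 0.05 s, during which the arm holds its last target. There are 200 camera calls.

## Task

Put the four white plastic bottles that stand loose at the front left of the worktop back in the bench rack, each in the hole made for its size, so that the row runs from the smallest bottle to the largest. Keep them upright and lower each one right down onto the rack's base rather than letting it drop; leave the upturned glass beaker and the conical flask on the drying mat where they stand.

Things in the scene. Friction and masses are not known exactly. Their poses are not given: they have to be found in the camera images.
- bottle_60: White polythene bottle with a ribbed screw cap, smallest of the four: 47 mm diameter, 100 mm high; about 0.09 kg. Cap 27 mm diameter, from 80 to 100 mm height; thinner neck below it, shoulder up to 70 mm. Fixed cap: grip the bottle there, from above. Origin: centre of its underside; z up along its axis; its yaw does not matter. Loose, stands on the worktop at the start.
- bottle_125: White polythene bottle with a ribbed screw cap, second smallest: 57 mm diameter, 132 mm high; about 0.22 kg. Cap 33 mm diameter, from 107 to 132 mm height; thinner neck below it, shoulder up to 95 mm. Fixed cap: grip the bottle there, from above. Origin: centre of its underside; z up along its axis; its yaw does not matter. Loose, stands on the worktop at the start.
- bottle_250: White polythene bottle with a ribbed screw cap, second largest: 67 mm diameter, 148 mm high; about 0.36 kg. Cap 37 mm diameter, from 120 to 148 mm height; thinner neck below it, shoulder up to 111 mm. Fixed cap: grip the bottle there, from above. Origin: centre of its underside; z up along its axis; its yaw does not matter. Loose, stands on the worktop at the start.
- bottle_1l: White polythene bottle with a ribbed screw cap, largest: 92 mm diameter (too wide to grip by the body), 212 mm high; about 0.44 kg. Cap 41 mm diameter, from 180 to 212 mm height; thinner neck below it, shoulder up to 167 mm. Fixed cap: grip the bottle there, from above. Origin: centre of its underside; z up along its axis; its yaw does not matter. Loose, stands on the worktop at the start.
- w1 (a point): Smallest hole of the white rack: 55 mm wide, flaring to 8 mm wider at its upper edge, for the 47 mm bottle. The point: on the hole's axis, on the rack's base plate, where a seated bottle has its origin. z up, x across the rack, y along the row towards the largest hole. The rack is fixed, 350 x 124 mm, turned any way in the plane; base top 12 mm, holed plate 34 to 44 mm above the worktop.
- w2 (a point): Second smallest hole of the white rack: 65 mm wide, flaring to 8 mm wider at its upper edge, for the 57 mm bottle. The point: on the hole's axis, on the rack's base plate, where a seated bottle has its origin. z up, x across the rack, y along the row towards the largest hole. The four hole centres lie on one straight line along the rack, in order of size, 70, 80 and 98 mm apart.
- w3 (a point): Second largest hole of the white rack: 76 mm wide, flaring to 8 mm wider at its upper edge, for the 67 mm bottle. The point: on the hole's axis, on the rack's base plate, where a seated bottle has its origin. z up, x across the rack, y along the row towards the largest hole. 
- w4 (a point): Largest hole of the white rack: 101 mm wide, flaring to 8 mm wider at its upper edge, for the 92 mm bottle. The point: on the hole's axis, on the rack's base plate, where a seated bottle has its origin. z up, x across the rack, y along the row towards the largest hole. 
- drained_beaker: Clear glass beaker standing upside down on the white perforated drying mat, 56 mm diameter, 66 mm high; a bystander. Origin: centre of its lower face. Loose.
- small_flask: Clear glass conical flask, 65 mm diameter at the foot, 112 mm high, on the drying mat; a bystander. Origin: centre of its underside. Loose.

How it is judged:
By the outcome, as a careful person would: the job done as asked, in the order asked, and still so for the second after the job is handed in, with the robot touching nothing.
It also fails if it takes over 128 s, if anything falls off the work surface, if the arm or the gripper's body presses on something with over 40 N, if the wrist force passes 120 N, or if a joint passes its speed limit or range.

## Working session

There is one attempt and no reset: what is moved stays moved. The work goes in short steps, Python scripts to look and compute and a tool call to move; the robot and the scene stay as the last step left them, time stands still between calls to the robot, and variables do not carry over. Pictures are saved under pics/ and viewed, at most 14 in all, crops included, and the job is handed in when it is done.

Besides the shell and the picture viewer there is one more tool, called after "Call:" as name(argument=value, ...), one argument or row to a line, values as JSON. drive_tool: Moves the arm, as the interface text tells. Shifts and turns lie within -1 to 1; 1 stands for 0.2 m of shift or 45 degrees of turn. Its arguments: {"type":"object","properties":{"translation":{"type":"array"},"twist":{"type":"array"},"fingers":{"type":"array"}},"required":["translation","twist","fingers"]}

```bash
mkdir -p pics; python3 - <<'E'
from workcell import readout, viewer
import cv2, numpy as np
for n in ("top","side"):
    cv2.imwrite(f"pics/{n}0.png", viewer.get_image(n)[:,:,::-1])
    p=viewer.camera_params(n); print(n,{k:np.round(v,4).tolist() for k,v in p.items()})
print(viewer.camera_params("wrist"))
o=readout.get_obs(); print(o)
E
```

```text
top {'intrinsics': [[489.349, 0.0, 284.7634], [0.0, 489.349, 203.5711], [0.0, 0.0, 1.0]], 'dist_coeffs': [0.0259, 0.0, 0.0, 0.0, 0.0], 'world_from_camera': [[0.004, -0.993, 0.1184, 0.4552], [-1.0, -0.0041, -0.0001, 0.1018], [0.0006, -0.1184, -0.993, 1.1309], [0.0, 0.0, 0.0, 1.0]]}
side {'intrinsics': [[446.068, 0.0, 284.2673], [0.0, 446.068, 211.6062], [0.0, 0.0, 1.0]], 'dist_coeffs': [-0.1119, 0.0, 0.0, 0.0, 0.0], 'world_from_camera': [[-0.9054, -0.2767, 0.322, 0.265], [-0.4245, 0.596, -0.6816, 0.8207], [-0.0033, -0.7538, -0.6571, 0.7192], [0.0, 0.0, 0.0, 1.0]]}
{'intrinsics': array([[325.24406708,   0.        , 280.54796311],
       [  0.        , 325.24406708, 203.28507554],
       [  0.        ,   0.        ,   1.        ]]), 'dist_coeffs': array([-0.06109954,  0.        ,  0.        ,  0.        ,  0.        ]), 'T_tool_cam': array([[-3.51253944e-04, -9.45326734e-01, -3.26124583e-01,
         8.40210940e-02],
       [ 9.99999527e-01, -6.27887620e-04,  7.42983474e-04,
         9.57416551e-04],
       [-9.07131729e-04, -3.26124168e-01,  9.45326507e-01,
        -1.42897920e-01],
       [ 0.00000000e+00,  0.00000000e+00,  0.00000000e+00,
         1.00000000e+00]])}
{'time_s': 0.1, 'joints': array([-7.51042018e+01,  1.48575577e+01,  8.80048910e+01,  2.62105940e-03,
        7.72343534e+01, -1.16202591e+01]), 'qvel': array([ 0.05805436, -0.17047942, -0.2363519 , -0.1250006 ,  0.08370216,
        0.08116935]), 'joint_torque': array([ 1.29852870e-03, -4.46971965e+01, -2.91246271e+01, -2.15149744e-04,
        6.22685693e-03,  4.81330943e-06]), 'tcp_pos': array([ 0.2454535 , -0.49166837,  0.23053399]), 'orientation': array([-1.79905697e+02, -2.20012132e-02,  2.65154579e+01]), 'ft_force': array([ 0.6353824 , -0.17378584, -0.44142364]), 'torque': array([ 0.00789604, -0.03732307,  0.00107876]), 'finger_force': 0.0, 'finger_gap': 0.08495756833420078}
```

View pics/top0.png

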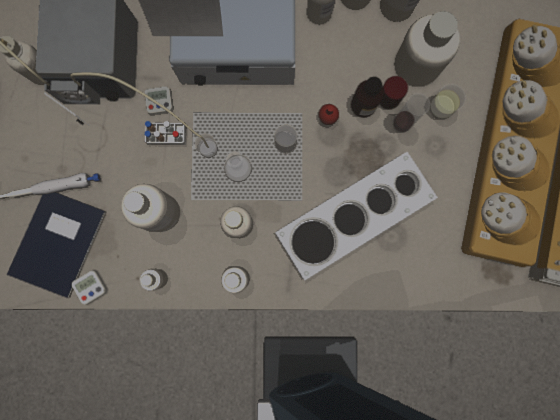

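View pics/side0.png

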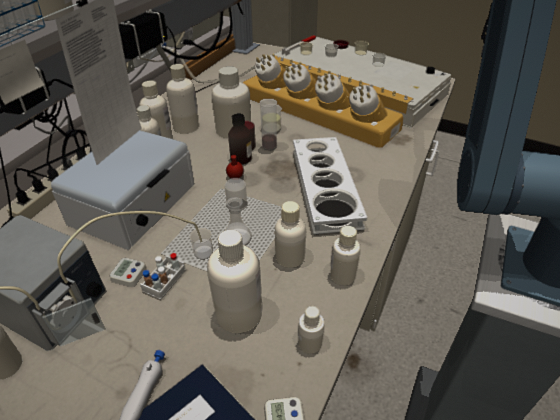

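The top view shows the caps at about (136,203) 1 L, (236,218) 250, (235,278) 125 and (151,278) 60. The rack holes are at (313,242), (349,219), (379,199) and (406,183), largest to smallest. I'll enlarge both areas.

```bash
python3 - <<'E'
import cv2
im=cv2.imread("pics/top0.png")
def crop(x,y,w,h,s,n):
    c=cv2.resize(im[y:y+h,x:x+w],None,fx=s,fy=s,interpolation=cv2.INTER_CUBIC)
    for k in range(0,w,20): cv2.putText(c,str(x+k),(k*s,8),0,.3,(0,255,255)); cv2.line(c,(k*s,10),(k*s,18),(0,255,255))
    for k in range(0,h,20): cv2.putText(c,str(y+k),(0,k*s+4),0,.3,(0,255,255)); cv2.line(c,(20,k*s),(28,k*s),(0,255,255))
    cv2.imwrite(n,c)
crop(110,175,156,120,5,"pics/cb.png"); crop(270,145,175,140,4,"pics/cr.png")
E
```

```text
(no output)
```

View pics/cb.png

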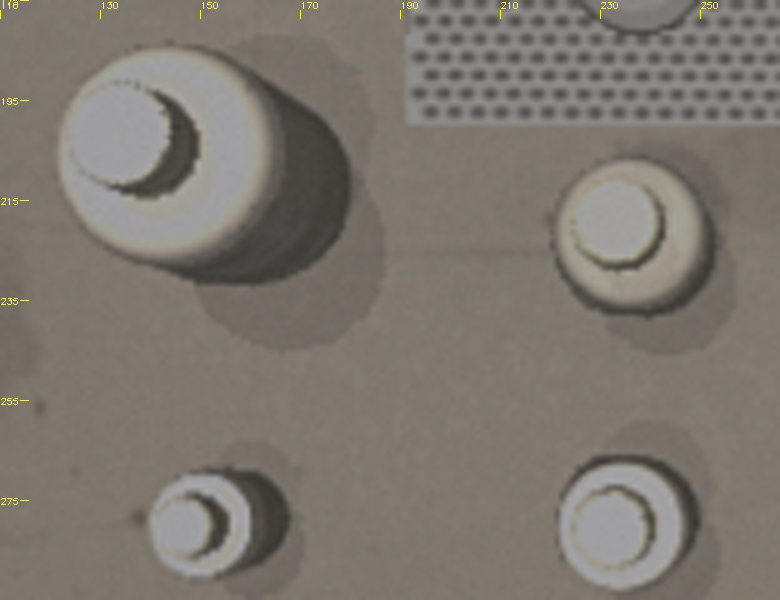

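View pics/cr.png

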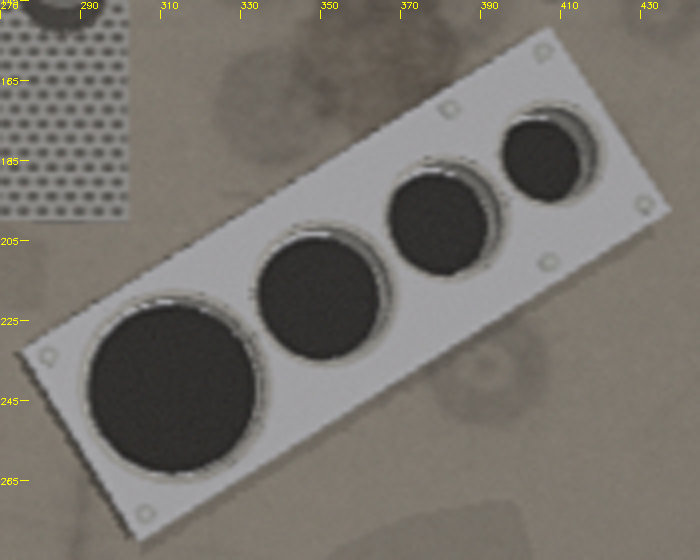

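Read the cap tops and flare rims off the crops. Next I compute positions and cross-check them in the side view.

```bash
cat > h.py <<'E'
import numpy as np, cv2
from workcell import viewer, readout
def ray(name,px,z,T=None):
    p=viewer.camera_params(name); T=p["world_from_camera"] if T is None else T
    u=cv2.undistortPoints(np.float64([[px]]),p["intrinsics"],p["dist_coeffs"])[0,0]
    d=T[:3,:3]@[u[0],u[1],1]; return (T[:3,3]+d*(z-T[2,3])/d[2])[:2]
def proj(name,X,T=None):
    p=viewer.camera_params(name); T=p["world_from_camera"] if T is None else T
    X=(np.linalg.inv(T)@np.c_[X,np.ones(len(X))].T)[:3].T
    return cv2.projectPoints(X,np.zeros(3),np.zeros(3),p["intrinsics"],p["dist_coeffs"])[0][:,0]
def wristT(o):
    from scipy.spatial.transform import Rotation as R
    T=np.eye(4);T[:3,:3]=R.from_euler("xyz",o["orientation"],degrees=True).as_matrix();T[:3,3]=o["tcp_pos"]
    return T@viewer.camera_params("wrist")["T_tool_cam"]
E
python3 - <<'E'
from h import *
B={"60":((146.2,279.8),.1),"125":((231.9,279.8),.132),"250":((232.8,219.0),.148),"1l":((133.4,201.4),.212)}
P=[]
for k,(p,z) in B.items():
    q=ray("top",p,z); P.append([*q,z]); print(k,q.round(4))
H=np.array([ray("top",p,.044) for p in [(407,183.1),(381.1,198.9),(350.9,217.9),(313.6,241.1)]])
print(H.round(4), np.linalg.norm(np.diff(H,axis=0),axis=1))
C=np.array([ray("top",(270+x/4-.4,145+y/4-.4),.044) for x,y in [(20,351),(550,28),(670,210),(138,541)]])
print(C.round(4), np.linalg.norm(np.diff(C,axis=0),axis=1))
s=np.array([0,70,150,248])/1e3; sc=s-s.mean(); Hc=H-H.mean(0)
d=(sc[:,None]*Hc).sum(0); d/=np.linalg.norm(d); F=H.mean(0)+sc[:,None]*d
print("fit",F.round(4),np.degrees(np.arctan2(d[1],d[0])),"corners",np.degrees(np.arctan2(*((C[0]-C[1]+C[3]-C[2])[::-1]))))
im=cv2.imread("pics/side0.png")
r=[.0135,.0165,.0185,.0205]; t=np.linspace(0,6.283,60)
def ring(x,y,z,R): 
    cv2.polylines(im2,[np.int32((proj("side",np.c_[x+R*np.cos(t),y+R*np.sin(t),z+0*t])+.5-x0)*4-2)],False,(0,0,255))
x0=np.array([195,130]); im2=cv2.resize(im[130:280,195:375],None,fx=4,fy=4)
x0=np.array([190,130]); im2=cv2.resize(im[130:280,190:370],None,fx=4,fy=4,interpolation=cv2.INTER_CUBIC)
im2=cv2.resize(im[130:360,190:370],None,fx=4,fy=4,interpolation=cv2.INTER_CUBIC)
for (x,y,z),R in zip(P,r): ring(x,y,z,R)
for (x,y),R in zip(F,[.0315,.0365,.042,.0545]): ring(x,y,.044,R)
im2=cv2.resize(im2,None,fx=.65,fy=.65,interpolation=cv2.INTER_AREA); cv2.imwrite("pics/sover.png",im2)
E
```

```text
60 [0.4176 0.3888]
125 [0.4191 0.2076]
250 [0.5407 0.2062]
1l [0.5678 0.3873]
[[ 0.6323 -0.1726]
 [ 0.5963 -0.1139]
 [ 0.5533 -0.0459]
 [ 0.5014  0.0374]] [0.06884698 0.08043911 0.09812308]
[[ 0.5204  0.1239]
 [ 0.7044 -0.1746]
 [ 0.6008 -0.2388]
 [ 0.4165  0.0585]] [0.35062867 0.12185155 0.34984514]
fit [[ 0.6328 -0.173 ]
 [ 0.5957 -0.1136]
 [ 0.5533 -0.0457]
 [ 0.5014  0.0374]] 121.97996156546597 corners 121.72417023996843
```

View pics/sover.png

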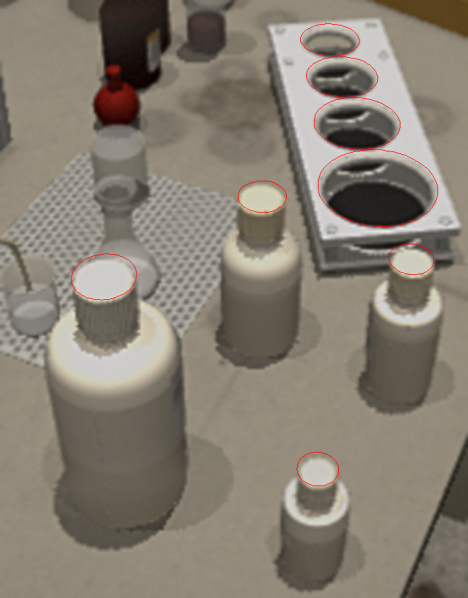

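The reprojected rings sit on the caps and holes in the side view, so the positions are good. Moving to the smallest bottle, turning the tool to yaw 122 so that the fingers close across the row.

Call:
drive_tool(
  translation=[
    [0.17,0.9,0.1],
    [0.17,0.9,0.1],
    [0.17,0.9,0.1],
    [0.17,0.9,0.1],
    [0.17,0.9,0.1],
    [0.17,0.9,0.1],
  ],
  twist=[
    [0,0,0.7],
    [0,0,0.7],
    [0,0,0.7],
    [0,0,0.7],
    [0,0,0.7],
    [0,0,0.7],
  ],
  fingers=[1,1,1,1,1,1],
)

```text
time_s: 0.6
tcp_pos: [0.28, -0.3082, 0.2517]
orientation: [-180.0, -0.1, 58.3]
ft_force: [-0.7, -0.4, 0.5]
finger_gap: 0.0858
finger_force: 0.0
```

Call:
drive_tool(
  translation=[
    [0.17,0.9,0],
    [0.17,0.9,0],
    [0.17,0.9,0],
    [0.17,0.9,0],
    [0.17,0.9,0],
    [0.17,0.9,0],
  ],
  twist=[
    [0,0,0.7],
    [0,0,0.7],
    [0,0,0.7],
    [0,0,0.7],
    [0,0,0.7],
    [0,0,0.7],
  ],
  fingers=[1,1,1,1,1,1],
)

```text
time_s: 1.1
tcp_pos: [0.3137, -0.1296, 0.2512]
orientation: [180.0, -0.0, 89.8]
ft_force: [0.0, -0.5, -1.3]
finger_gap: 0.0852
finger_force: 0.0
```

Call:
drive_tool(
  translation=[
    [0.17,0.9,0],
    [0.17,0.9,0],
    [0.17,0.9,0],
    [0.17,0.9,0],
    [0.17,0.9,0],
    [0.17,0.9,0],
  ],
  twist=[
    [0,0,0.72],
    [0,0,0.72],
    [0,0,0.72],
    [0,0,0.72],
    [0,0,0.72],
    [0,0,0.72],
  ],
  fingers=[1,1,1,1,1,1],
)

```text
time_s: 1.6
tcp_pos: [0.3486, 0.0498, 0.2512]
orientation: [180.0, -0.0, 122.2]
ft_force: [-0.7, -1.0, -0.7]
finger_gap: 0.0855
finger_force: 0.0
```

Call:
drive_tool(
  translation=[
    [0.17,0.9,0],
    [0.17,0.9,0],
    [0.17,0.9,0],
    [0.17,0.9,0],
    [0.17,0.9,0],
    [0.17,0.9,0],
  ],
  twist=[
    [0,0,0],
    [0,0,0],
    [0,0,0],
    [0,0,0],
    [0,0,0],
    [0,0,0],
  ],
  fingers=[1,1,1,1,1,1],
)

```text
time_s: 2.1
tcp_pos: [0.3836, 0.2294, 0.2507]
orientation: [180.0, -0.0, 121.9]
ft_force: [0.2, -1.1, 0.6]
finger_gap: 0.0851
finger_force: 0.0
```

Call:
drive_tool(
  translation=[
    [0.18,0.8,0],
    [0.18,0.8,0],
    [0.18,0.8,0],
    [0.18,0.8,0],
    [0.18,0.8,0],
    [0.18,0.8,0],
    [0.18,0.8,0],
  ],
  twist=[
    [0,0,0],
    [0,0,0],
    [0,0,0],
    [0,0,0],
    [0,0,0],
    [0,0,0],
    [0,0,0],
  ],
  fingers=[1,1,1,1,1,1,1],
)

```text
time_s: 2.68
tcp_pos: [0.4186, 0.3857, 0.2505]
orientation: [-179.9, 0.1, 121.8]
ft_force: [-0.6, -0.6, -0.4]
finger_gap: 0.0854
finger_force: 0.0
```

```bash
python3 - <<'E'
from h import *
o=readout.get_obs(); im=viewer.get_image("wrist")[:,:,::-1].copy(); T=wristT(o)
print(o["tcp_pos"])
t=np.linspace(0,6.283,60)
for x,y,z,R in [(.4176,.3888,.1,.0135),(.4191,.2076,.132,.0165),(.5407,.2062,.148,.0185)]:
    cv2.polylines(im,[np.int32(proj("wrist",np.c_[x+R*np.cos(t),y+R*np.sin(t),z+0*t],T))],False,(0,0,255))
cv2.imwrite("pics/w1.png",im)
E
```

```text
[0.41861817 0.38569964 0.25046544]
```

View pics/w1.png

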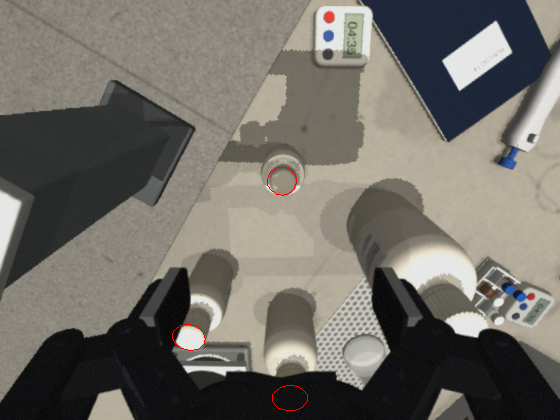

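The cap ring lands on bottle_60's cap at (283,181). Descending.

Call:
drive_tool(
  translation=[
    [0,0,-0.2],
    [0,0,-0.4],
    [0,0,-0.55],
    [0,0,-0.7],
    [0,0,-0.8],
    [0,0,-0.88],
    [0,0,-0.88],
    [0,0,-0.88],
    [0,0,-0.88],
  ],
  twist=[
    [0,0,0],
    [0,0,0],
    [0,0,0],
    [0,0,0],
    [0,0,0],
    [0,0,0],
    [0,0,0],
    [0,0,0],
    [0,0,0],
  ],
  fingers=[1,1,1,1,1,1,1,1,1],
)

```text
time_s: 3.48
tcp_pos: [0.4187, 0.3873, 0.0769]
orientation: [179.9, 0.0, 121.8]
ft_force: [-1.0, 0.4, -0.1]
finger_gap: 0.0855
finger_force: 0.0
```

Call:
drive_tool(
  translation=[
    [0,0,0],
    [0,0,0],
    [0,0,0],
    [0,0,0],
    [0,0,0],
    [0,0,0],
    [0,0,0],
    [0,0,0],
    [0,0,0],
    [0,0,0],
  ],
  twist=[
    [0,0,0],
    [0,0,0],
    [0,0,0],
    [0,0,0],
    [0,0,0],
    [0,0,0],
    [0,0,0],
    [0,0,0],
    [0,0,0],
    [0,0,0],
  ],
  fingers=[0.6,0.5,0.4,0.3,0.2,0.1,0,0,0,0],
)

```text
time_s: 4.32
tcp_pos: [0.418, 0.3882, 0.0759]
orientation: [179.9, -0.0, 121.9]
ft_force: [-0.8, 0.8, 5.5]
finger_gap: 0.025
finger_force: 58.9
```

Call:
drive_tool(
  translation=[
    [0,0,0.1],
    [0,0,0.25],
    [0,0,0.4],
    [0,0,0.55],
    [0,0,0.7],
    [0,0,0.85],
    [0,0,0.85],
  ],
  twist=[
    [0,0,0],
    [0,0,0],
    [0,0,0],
    [0,0,0],
    [0,0,0],
    [0,0,0],
    [0,0,0],
  ],
  fingers=[0,0,0,0,0,0,0],
)

```text
time_s: 4.9
tcp_pos: [0.4199, 0.3895, 0.2516]
orientation: [179.4, 0.0, 121.9]
ft_force: [-0.2, 0.6, -0.1]
finger_gap: 0.0252
finger_force: 59.1
```

Call:
drive_tool(
  translation=[
    [0.05,-0.12,0],
    [0.1,-0.26,0],
    [0.16,-0.42,0],
    [0.22,-0.58,0],
    [0.29,-0.76,0],
    [0.36,-0.94,0],
  ],
  twist=[
    [0,0,0],
    [0,0,0],
    [0,0,0],
    [0,0,0],
    [0,0,0],
    [0,0,0],
  ],
  fingers=[0,0,0,0,0,0],
)

```text
time_s: 5.4
tcp_pos: [0.4892, 0.1985, 0.2443]
orientation: [-179.9, -0.0, 122.0]
ft_force: [1.3, -0.4, -1.1]
finger_gap: 0.0254
finger_force: 59.1
```

Call:
drive_tool(
  translation=[
    [0.07,-0.19,0],
    [0.14,-0.38,0],
    [0.21,-0.56,0],
    [0.29,-0.75,0],
    [0.36,-0.94,0],
  ],
  twist=[
    [0,0,0],
    [0,0,0],
    [0,0,0],
    [0,0,0],
    [0,0,0],
  ],
  fingers=[0,0,0,0,0],
)

```text
time_s: 5.82
tcp_pos: [0.5616, 0.01, 0.2443]
orientation: [-180.0, -0.1, 121.9]
ft_force: [0.9, 1.0, -0.5]
finger_gap: 0.0249
finger_force: 59.1
```

Call:
drive_tool(
  translation=[
    [0.07,-0.19,0],
    [0.14,-0.37,0],
    [0.21,-0.54,0],
    [0.27,-0.7,0],
    [0.32,-0.84,0],
    [0.354,-0.925,0],
    [0.354,-0.925,0],
    [0.354,-0.925,0],
    [0.354,-0.925,0],
  ],
  twist=[
    [0,0,0],
    [0,0,0],
    [0,0,0],
    [0,0,0],
    [0,0,0],
    [0,0,0],
    [0,0,0],
    [0,0,0],
    [0,0,0],
  ],
  fingers=[0,0,0,0,0,0,0,0,0],
)

```text
time_s: 6.57
tcp_pos: [0.6318, -0.1723, 0.2443]
orientation: [-180.0, -0.1, 121.9]
ft_force: [0.3, -0.2, -0.8]
finger_gap: 0.0251
finger_force: 59.1
```

```bash
python3 - <<'E'
from h import *
o=readout.get_obs(); im=viewer.get_image("wrist")[:,:,::-1].copy(); T=wristT(o)
print(o["tcp_pos"],o["finger_gap"])
t=np.linspace(0,6.283,60)
for (x,y),R in zip([(.6328,-.173),(.5957,-.1136),(.5533,-.0457),(.5014,.0374)],[.0315,.0365,.042,.0545]):
    cv2.polylines(im,[np.int32(proj("wrist",np.c_[x+R*np.cos(t),y+R*np.sin(t),.044+0*t],T))],False,(0,0,255))
cv2.imwrite("pics/w2.png",im)
E
```

```text
[ 0.63177423 -0.17226222  0.2442602 ] 0.025059850680034308
```

View pics/w2.png

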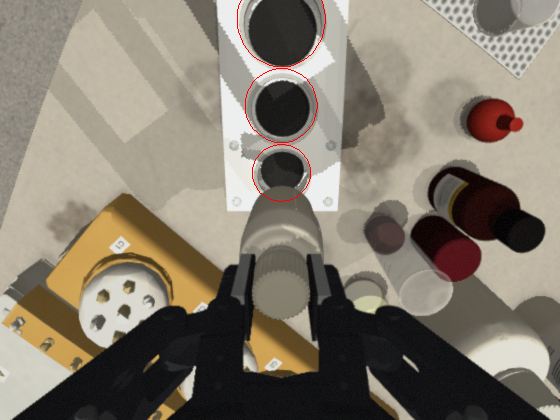

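The predicted rings match the hole rims (w2 at about (281,105)). Lowering bottle_60 into w1: quickly to about 5 mm above the base, then gently.

Call:
drive_tool(
  translation=[
    [0,0,-0.15],
    [0,0,-0.3],
    [0,0,-0.42],
    [0,0,-0.5],
    [0,0,-0.58],
    [0,0,-0.66],
    [0,0,-0.72],
    [0,0,-0.75],
    [0,0,-0.75],
  ],
  twist=[
    [0,0,0],
    [0,0,0],
    [0,0,0],
    [0,0,0],
    [0,0,0],
    [0,0,0],
    [0,0,0],
    [0,0,0],
    [0,0,0],
  ],
  fingers=[0,0,0,0,0,0,0,0,0],
)

```text
time_s: 7.37
tcp_pos: [0.6315, -0.172, 0.094]
orientation: [-179.9, -0.1, 122.0]
ft_force: [-0.7, -1.0, -1.4]
finger_gap: 0.025
finger_force: 59.7
```

Call:
drive_tool(
  translation=[
    [0,0,-0.005],
    [0,0,-0.01],
    [0,0,-0.015],
    [0,0,-0.02],
    [0,0,-0.025],
    [0,0,-0.025],
    [0,0,-0.025],
  ],
  twist=[
    [0,0,0],
    [0,0,0],
    [0,0,0],
    [0,0,0],
    [0,0,0],
    [0,0,0],
    [0,0,0],
  ],
  fingers=[0,0,0,0,0,0,0],
)

```text
time_s: 7.95
tcp_pos: [0.6324, -0.1732, 0.0903]
orientation: [180.0, -0.0, 121.9]
ft_force: [0.3, -0.6, -0.9]
finger_gap: 0.0252
finger_force: 59.7
```

Call:
drive_tool(
  translation=[
    [0,0,-0.004],
    [0,0,-0.008],
    [0,0,-0.01],
    [0,0,-0.01],
    [0,0,-0.01],
  ],
  twist=[
    [0,0,0],
    [0,0,0],
    [0,0,0],
    [0,0,0],
    [0,0,0],
  ],
  fingers=[0,0,0,0,0],
)

```text
time_s: 8.37
tcp_pos: [0.6323, -0.1731, 0.0882]
orientation: [-180.0, -0.0, 121.9]
ft_force: [0.3, 0.0, -1.4]
finger_gap: 0.0249
finger_force: 59.7
```

Call:
drive_tool(
  translation=[
    [0,0,-0.003],
    [0,0,-0.005],
    [0,0,-0.005],
    [0,0,-0.005],
  ],
  twist=[
    [0,0,0],
    [0,0,0],
    [0,0,0],
    [0,0,0],
  ],
  fingers=[0,0,0,0],
)

```text
time_s: 8.7
tcp_pos: [0.6326, -0.1733, 0.0879]
orientation: [180.0, 0.0, 121.9]
ft_force: [-0.9, -0.2, 4.2]
finger_gap: 0.0254
finger_force: 60.1
```

It touched down with about 5 N. Release, lift, and go to bottle_125.

Call:
drive_tool(
  translation=[
    [0,0,0],
    [0,0,0],
    [0,0,0],
    [0,0,0],
    [0,0,0],
    [0,0,0],
    [0,0,0],
  ],
  twist=[
    [0,0,0],
    [0,0,0],
    [0,0,0],
    [0,0,0],
    [0,0,0],
    [0,0,0],
    [0,0,0],
  ],
  fingers=[0.35,0.4,0.5,0.6,0.6,0.6,0.6],
)

```text
time_s: 9.28
tcp_pos: [0.6323, -0.1731, 0.0872]
orientation: [-180.0, -0.0, 121.9]
ft_force: [-1.3, 0.2, 0.4]
finger_gap: 0.0513
finger_force: 0.0
```

Call:
drive_tool(
  translation=[
    [0,0,0.05],
    [0,0,0.15],
    [0,0,0.3],
    [0,0,0.48],
    [0,0,0.66],
    [0,0,0.815],
    [0,0,0.815],
  ],
  twist=[
    [0,0,0],
    [0,0,0],
    [0,0,0],
    [0,0,0],
    [0,0,0],
    [0,0,0],
    [0,0,0],
  ],
  fingers=[0.6,0.6,0.7,1,1,1,1],
)

```text
time_s: 9.87
tcp_pos: [0.6354, -0.1744, 0.2599]
orientation: [179.5, 0.7, 121.9]
ft_force: [2.2, -0.4, 1.5]
finger_gap: 0.0854
finger_force: 0.0
```

Call:
drive_tool(
  translation=[
    [-0.534,0.95,0],
    [-0.534,0.95,0],
    [-0.534,0.95,0],
    [-0.534,0.95,0],
    [-0.534,0.95,0],
    [-0.534,0.95,0],
  ],
  twist=[
    [0,0,0],
    [0,0,0],
    [0,0,0],
    [0,0,0],
    [0,0,0],
    [0,0,0],
  ],
  fingers=[1,1,1,1,1,1],
)

```text
time_s: 10.37
tcp_pos: [0.5222, 0.0217, 0.2513]
orientation: [180.0, -0.1, 122.1]
ft_force: [-0.3, 0.5, -0.8]
finger_gap: 0.0855
finger_force: 0.0
```

Call:
drive_tool(
  translation=[
    [-0.534,0.953,0],
    [-0.534,0.953,0],
    [-0.534,0.953,0],
    [-0.534,0.953,0],
    [-0.534,0.953,0],
    [-0.534,0.953,0],
    [-0.534,0.953,0],
    [-0.534,0.953,0],
  ],
  twist=[
    [0,0,0],
    [0,0,0],
    [0,0,0],
    [0,0,0],
    [0,0,0],
    [0,0,0],
    [0,0,0],
    [0,0,0],
  ],
  fingers=[1,1,1,1,1,1,1,1],
)

```text
time_s: 11.03
tcp_pos: [0.419, 0.2076, 0.2509]
orientation: [179.9, 0.1, 122.0]
ft_force: [0.2, -0.2, 0.0]
finger_gap: 0.0855
finger_force: 0.0
```

```bash
python3 - <<'E'
from h import *
o=readout.get_obs(); a=viewer.get_image("wrist")[:,:,::-1].copy(); T=wristT(o); s=viewer.get_image("side")[:,:,::-1]
print(o["tcp_pos"])
t=np.linspace(0,6.283,60)
x,y,z,R=.4191,.2076,.132,.0165
cv2.polylines(a,[np.int32(proj("wrist",np.c_[x+R*np.cos(t),y+R*np.sin(t),z+0*t],T))],False,(0,0,255))
s=cv2.resize(s[100:300,200:400],(420,420)); a=a[:,100:480]
cv2.imwrite("pics/w3.png",np.hstack([a,s]))
E
```

```text
[0.41901621 0.20760718 0.25088246]
```

View pics/w3.png

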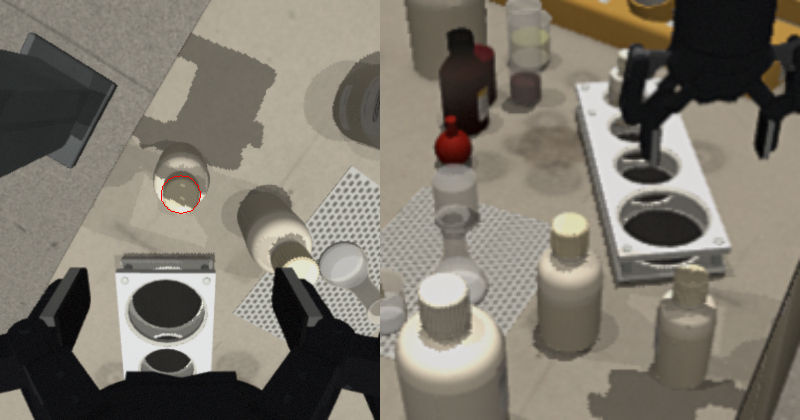

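The ring sits on bottle_125's cap, and bottle_60 stands in its hole. Descend, grip and lift.

Call:
drive_tool(
  translation=[
    [0,0,-0.2],
    [0,0,-0.35],
    [0,0,-0.5],
    [0,0,-0.6],
    [0,0,-0.68],
    [0,0,-0.74],
    [0,0,-0.74],
    [0,0,-0.74],
    [0,0,-0.74],
  ],
  twist=[
    [0,0,0],
    [0,0,0],
    [0,0,0],
    [0,0,0],
    [0,0,0],
    [0,0,0],
    [0,0,0],
    [0,0,0],
    [0,0,0],
  ],
  fingers=[1,1,1,1,1,1,1,1,1],
)

```text
time_s: 11.88
tcp_pos: [0.42, 0.2068, 0.103]
orientation: [179.9, 0.0, 121.8]
ft_force: [0.0, 0.9, 0.0]
finger_gap: 0.085
finger_force: 0.0
```

Call:
drive_tool(
  translation=[
    [0,0,0],
    [0,0,0],
    [0,0,0],
    [0,0,0],
    [0,0,0],
    [0,0,0],
    [0,0,0],
    [0,0,0],
    [0,0,0],
    [0,0,0],
  ],
  twist=[
    [0,0,0],
    [0,0,0],
    [0,0,0],
    [0,0,0],
    [0,0,0],
    [0,0,0],
    [0,0,0],
    [0,0,0],
    [0,0,0],
    [0,0,0],
  ],
  fingers=[0.6,0.5,0.4,0.3,0.2,0.1,0,0,0,0],
)

```text
time_s: 12.72
tcp_pos: [0.4193, 0.2077, 0.103]
orientation: [179.9, 0.0, 121.9]
ft_force: [-0.4, 0.0, 5.9]
finger_gap: 0.0319
finger_force: 59.4
```

Call:
drive_tool(
  translation=[
    [0,0,0.1],
    [0,0,0.25],
    [0,0,0.4],
    [0,0,0.55],
    [0,0,0.7],
    [0,0,0.85],
    [0,0,0.85],
    [0,0,0.85],
  ],
  twist=[
    [0,0,0],
    [0,0,0],
    [0,0,0],
    [0,0,0],
    [0,0,0],
    [0,0,0],
    [0,0,0],
    [0,0,0],
  ],
  fingers=[0,0,0,0,0,0,0,0],
)

```text
time_s: 13.38
tcp_pos: [0.4193, 0.2077, 0.2734]
orientation: [179.8, 0.1, 121.9]
ft_force: [-0.6, -0.8, -2.5]
finger_gap: 0.0315
finger_force: 60.4
```

Call:
drive_tool(
  translation=[
    [0.05,-0.1,0],
    [0.12,-0.22,0],
    [0.2,-0.37,0],
    [0.28,-0.52,0],
    [0.36,-0.66,0],
    [0.441,-0.803,0],
  ],
  twist=[
    [0,0,0],
    [0,0,0],
    [0,0,0],
    [0,0,0],
    [0,0,0],
    [0,0,0],
  ],
  fingers=[0,0,0,0,0,0],
)

```text
time_s: 13.88
tcp_pos: [0.5062, 0.0457, 0.2698]
orientation: [-179.8, -0.2, 121.9]
ft_force: [-0.5, -0.4, -1.9]
finger_gap: 0.0318
finger_force: 60.2
```

Call:
drive_tool(
  translation=[
    [0.08,-0.15,0],
    [0.16,-0.29,0],
    [0.24,-0.43,0],
    [0.31,-0.56,0],
    [0.37,-0.68,0],
    [0.42,-0.76,0],
    [0.441,-0.803,0],
    [0.441,-0.803,0],
    [0.441,-0.803,0],
    [0.441,-0.803,0],
  ],
  twist=[
    [0,0,0],
    [0,0,0],
    [0,0,0],
    [0,0,0],
    [0,0,0],
    [0,0,0],
    [0,0,0],
    [0,0,0],
    [0,0,0],
    [0,0,0],
  ],
  fingers=[0,0,0,0,0,0,0,0,0,0],
)

```text
time_s: 14.72
tcp_pos: [0.5943, -0.1123, 0.2715]
orientation: [-179.9, -0.1, 122.0]
ft_force: [-0.4, -0.6, -2.3]
finger_gap: 0.0314
finger_force: 60.2
```

Call:
drive_tool(
  translation=[
    [0,0,-0.15],
    [0,0,-0.3],
    [0,0,-0.42],
    [0,0,-0.5],
    [0,0,-0.58],
    [0,0,-0.66],
    [0,0,-0.72],
    [0,0,-0.76],
    [0,0,-0.76],
    [0,0,-0.76],
  ],
  twist=[
    [0,0,0],
    [0,0,0],
    [0,0,0],
    [0,0,0],
    [0,0,0],
    [0,0,0],
    [0,0,0],
    [0,0,0],
    [0,0,0],
    [0,0,0],
  ],
  fingers=[0,0,0,0,0,0,0,0,0,0],
)

```text
time_s: 15.55
tcp_pos: [0.595, -0.1128, 0.1206]
orientation: [-180.0, -0.0, 122.0]
ft_force: [-0.0, -0.3, -1.4]
finger_gap: 0.0312
finger_force: 60.3
```

Call:
drive_tool(
  translation=[
    [0,0,-0.004],
    [0,0,-0.008],
    [0,0,-0.012],
    [0,0,-0.016],
    [0,0,-0.02],
    [0,0,-0.024],
    [0,0,-0.024],
    [0,0,-0.024],
  ],
  twist=[
    [0,0,0],
    [0,0,0],
    [0,0,0],
    [0,0,0],
    [0,0,0],
    [0,0,0],
    [0,0,0],
    [0,0,0],
  ],
  fingers=[0,0,0,0,0,0,0,0],
)

```text
time_s: 16.22
tcp_pos: [0.5951, -0.1138, 0.1154]
orientation: [-180.0, -0.0, 121.9]
ft_force: [0.7, -0.3, -1.8]
finger_gap: 0.0313
finger_force: 60.3
```

Call:
drive_tool(
  translation=[
    [0,0,-0.003],
    [0,0,-0.006],
    [0,0,-0.006],
    [0,0,-0.006],
  ],
  twist=[
    [0,0,0],
    [0,0,0],
    [0,0,0],
    [0,0,0],
  ],
  fingers=[0,0,0,0],
)

```text
time_s: 16.55
tcp_pos: [0.5954, -0.1138, 0.1151]
orientation: [180.0, 0.0, 121.9]
ft_force: [-1.8, -0.2, 4.2]
finger_gap: 0.0315
finger_force: 60.9
```

Seated. Release and go to bottle_250.

Call:
drive_tool(
  translation=[
    [0,0,0],
    [0,0,0],
    [0,0,0],
    [0,0,0],
    [0,0,0],
    [0,0,0],
    [0,0,0],
  ],
  twist=[
    [0,0,0],
    [0,0,0],
    [0,0,0],
    [0,0,0],
    [0,0,0],
    [0,0,0],
    [0,0,0],
  ],
  fingers=[0.42,0.5,0.6,0.7,0.7,0.7,0.7],
)

```text
time_s: 17.13
tcp_pos: [0.5952, -0.1137, 0.1142]
orientation: [-180.0, -0.0, 121.9]
ft_force: [-0.5, -0.4, -0.1]
finger_gap: 0.0594
finger_force: 0.0
```

Call:
drive_tool(
  translation=[
    [0,0,0.05],
    [0,0,0.15],
    [0,0,0.3],
    [0,0,0.48],
    [0,0,0.64],
    [0,0,0.78],
    [0,0,0.78],
  ],
  twist=[
    [0,0,0],
    [0,0,0],
    [0,0,0],
    [0,0,0],
    [0,0,0],
    [0,0,0],
    [0,0,0],
  ],
  fingers=[0.7,0.7,0.7,1,1,1,1],
)

```text
time_s: 17.72
tcp_pos: [0.5979, -0.1147, 0.2786]
orientation: [179.6, 0.6, 121.9]
ft_force: [0.6, -0.3, 0.6]
finger_gap: 0.0852
finger_force: 0.0
```

Call:
drive_tool(
  translation=[
    [-0.137,0.8,0],
    [-0.137,0.8,0],
    [-0.137,0.8,0],
    [-0.137,0.8,0],
    [-0.137,0.8,0],
    [-0.137,0.8,0],
  ],
  twist=[
    [0,0,0],
    [0,0,0],
    [0,0,0],
    [0,0,0],
    [0,0,0],
    [0,0,0],
  ],
  fingers=[1,1,1,1,1,1],
)

```text
time_s: 18.22
tcp_pos: [0.5673, 0.0483, 0.2709]
orientation: [180.0, 0.0, 122.1]
ft_force: [0.5, -1.1, -0.2]
finger_gap: 0.0857
finger_force: 0.0
```

Call:
drive_tool(
  translation=[
    [-0.137,0.8,0],
    [-0.137,0.8,0],
    [-0.137,0.8,0],
    [-0.137,0.8,0],
    [-0.137,0.8,0],
    [-0.137,0.8,0],
    [-0.137,0.8,0],
    [-0.137,0.8,0],
  ],
  twist=[
    [0,0,0],
    [0,0,0],
    [0,0,0],
    [0,0,0],
    [0,0,0],
    [0,0,0],
    [0,0,0],
    [0,0,0],
  ],
  fingers=[1,1,1,1,1,1,1,1],
)

```text
time_s: 18.88
tcp_pos: [0.5411, 0.2044, 0.2702]
orientation: [-180.0, 0.0, 121.8]
ft_force: [-0.7, -0.5, 0.8]
finger_gap: 0.0854
finger_force: 0.0
```

```bash
python3 - <<'E'
from h import *
o=readout.get_obs(); a=viewer.get_image("wrist")[:,:,::-1].copy(); T=wristT(o); s=viewer.get_image("side")[:,:,::-1]
print(o["tcp_pos"])
t=np.linspace(0,6.283,60)
x,y,z,R=.5407,.2062,.148,.0185
cv2.polylines(a,[np.int32(proj("wrist",np.c_[x+R*np.cos(t),y+R*np.sin(t),z+0*t],T))],False,(0,0,255))
s=cv2.resize(s[100:300,200:400],(420,420)); a=a[:,100:480]
cv2.imwrite("pics/w4.png",np.hstack([a,s]))
E
```

```text
[0.54109572 0.20436508 0.27020679]
```

View pics/w4.png

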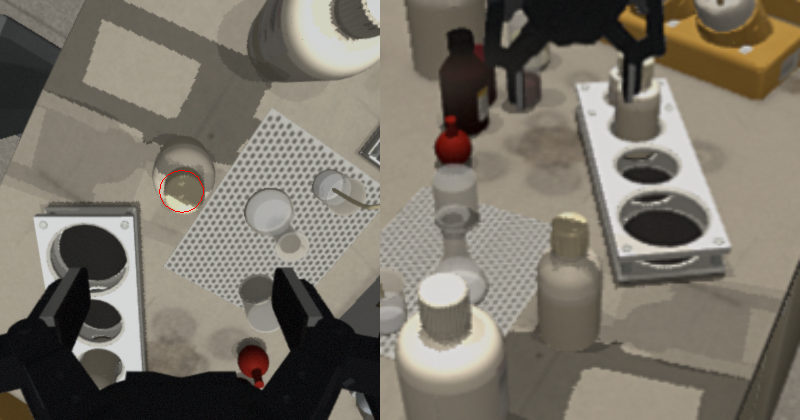

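The ring is on bottle_250's cap, and bottle_125 is seated in its hole. Descend, grip, lift, and carry to w3.

Call:
drive_tool(
  translation=[
    [0,0,-0.2],
    [0,0,-0.35],
    [0,0,-0.5],
    [0,0,-0.6],
    [0,0,-0.7],
    [0,0,-0.765],
    [0,0,-0.765],
    [0,0,-0.765],
    [0,0,-0.765],
  ],
  twist=[
    [0,0,0],
    [0,0,0],
    [0,0,0],
    [0,0,0],
    [0,0,0],
    [0,0,0],
    [0,0,0],
    [0,0,0],
    [0,0,0],
  ],
  fingers=[1,1,1,1,1,1,1,1,1],
)

```text
time_s: 19.73
tcp_pos: [0.5414, 0.2057, 0.1184]
orientation: [179.9, 0.0, 121.9]
ft_force: [0.6, 0.4, -0.3]
finger_gap: 0.0854
finger_force: 0.0
```

Call:
drive_tool(
  translation=[
    [0,0,0],
    [0,0,0],
    [0,0,0],
    [0,0,0],
    [0,0,0],
    [0,0,0],
    [0,0,0],
    [0,0,0],
    [0,0,0],
    [0,0,0],
  ],
  twist=[
    [0,0,0],
    [0,0,0],
    [0,0,0],
    [0,0,0],
    [0,0,0],
    [0,0,0],
    [0,0,0],
    [0,0,0],
    [0,0,0],
    [0,0,0],
  ],
  fingers=[0.6,0.5,0.4,0.3,0.2,0.1,0,0,0,0],
)

```text
time_s: 20.57
tcp_pos: [0.5411, 0.2065, 0.1182]
orientation: [179.9, 0.0, 121.9]
ft_force: [0.6, 0.7, 5.8]
finger_gap: 0.0352
finger_force: 59.8
```

Call:
drive_tool(
  translation=[
    [0,0,0.08],
    [0,0,0.2],
    [0,0,0.35],
    [0,0,0.5],
    [0,0,0.65],
    [0,0,0.78],
    [0,0,0.85],
    [0,0,0.85],
    [0,0,0.85],
  ],
  twist=[
    [0,0,0],
    [0,0,0],
    [0,0,0],
    [0,0,0],
    [0,0,0],
    [0,0,0],
    [0,0,0],
    [0,0,0],
    [0,0,0],
  ],
  fingers=[0,0,0,0,0,0,0,0,0],
)

```text
time_s: 21.32
tcp_pos: [0.54, 0.2062, 0.2865]
orientation: [-179.9, -0.0, 121.9]
ft_force: [-0.6, -0.3, -4.9]
finger_gap: 0.0358
finger_force: 61.3
```

Call:
drive_tool(
  translation=[
    [0,-0.06,0],
    [0.01,-0.15,0],
    [0.015,-0.27,0],
    [0.02,-0.39,0],
    [0.025,-0.51,0],
    [0.031,-0.63,0],
  ],
  twist=[
    [0,0,0],
    [0,0,0],
    [0,0,0],
    [0,0,0],
    [0,0,0],
    [0,0,0],
  ],
  fingers=[0,0,0,0,0,0],
)

```text
time_s: 21.82
tcp_pos: [0.5451, 0.0785, 0.2846]
orientation: [-179.7, -0.1, 121.9]
ft_force: [0.1, 0.3, -4.2]
finger_gap: 0.0355
finger_force: 61.1
```

Call:
drive_tool(
  translation=[
    [0.006,-0.12,0],
    [0.012,-0.24,0],
    [0.018,-0.36,0],
    [0.023,-0.46,0],
    [0.027,-0.55,0],
    [0.03,-0.61,0],
    [0.031,-0.63,0],
    [0.031,-0.63,0],
    [0.031,-0.63,0],
    [0.031,-0.63,0],
  ],
  twist=[
    [0,0,0],
    [0,0,0],
    [0,0,0],
    [0,0,0],
    [0,0,0],
    [0,0,0],
    [0,0,0],
    [0,0,0],
    [0,0,0],
    [0,0,0],
  ],
  fingers=[0,0,0,0,0,0,0,0,0,0],
)

```text
time_s: 22.65
tcp_pos: [0.5525, -0.0447, 0.287]
orientation: [-180.0, -0.1, 122.0]
ft_force: [-0.3, -0.8, -4.2]
finger_gap: 0.0354
finger_force: 61.1
```

Call:
drive_tool(
  translation=[
    [0,0,-0.15],
    [0,0,-0.3],
    [0,0,-0.42],
    [0,0,-0.5],
    [0,0,-0.58],
    [0,0,-0.66],
    [0,0,-0.72],
    [0,0,-0.76],
    [0,0,-0.76],
    [0,0,-0.76],
  ],
  twist=[
    [0,0,0],
    [0,0,0],
    [0,0,0],
    [0,0,0],
    [0,0,0],
    [0,0,0],
    [0,0,0],
    [0,0,0],
    [0,0,0],
    [0,0,0],
  ],
  fingers=[0,0,0,0,0,0,0,0,0,0],
)

```text
time_s: 23.48
tcp_pos: [0.5528, -0.0451, 0.1354]
orientation: [-180.0, -0.0, 122.0]
ft_force: [0.4, 0.1, -4.1]
finger_gap: 0.035
finger_force: 60.9
```

Call:
drive_tool(
  translation=[
    [0,0,-0.004],
    [0,0,-0.008],
    [0,0,-0.012],
    [0,0,-0.016],
    [0,0,-0.02],
    [0,0,-0.024],
    [0,0,-0.024],
    [0,0,-0.024],
  ],
  twist=[
    [0,0,0],
    [0,0,0],
    [0,0,0],
    [0,0,0],
    [0,0,0],
    [0,0,0],
    [0,0,0],
    [0,0,0],
  ],
  fingers=[0,0,0,0,0,0,0,0],
)

```text
time_s: 24.15
tcp_pos: [0.5527, -0.0458, 0.1305]
orientation: [-180.0, -0.0, 121.9]
ft_force: [0.4, -0.3, -3.7]
finger_gap: 0.0353
finger_force: 60.9
```

Call:
drive_tool(
  translation=[
    [0,0,-0.003],
    [0,0,-0.006],
    [0,0,-0.007],
    [0,0,-0.007],
    [0,0,-0.007],
  ],
  twist=[
    [0,0,0],
    [0,0,0],
    [0,0,0],
    [0,0,0],
    [0,0,0],
  ],
  fingers=[0,0,0,0,0],
)

```text
time_s: 24.57
tcp_pos: [0.5532, -0.0459, 0.1302]
orientation: [179.9, 0.1, 121.9]
ft_force: [-1.2, 0.7, 5.3]
finger_gap: 0.0357
finger_force: 62.0
```

Seated. Release and go to the 1 L bottle.

Call:
drive_tool(
  translation=[
    [0,0,0],
    [0,0,0],
    [0,0,0],
    [0,0,0],
    [0,0,0],
    [0,0,0],
    [0,0,0],
  ],
  twist=[
    [0,0,0],
    [0,0,0],
    [0,0,0],
    [0,0,0],
    [0,0,0],
    [0,0,0],
    [0,0,0],
  ],
  fingers=[0.47,0.55,0.65,0.75,0.75,0.75,0.75],
)

```text
time_s: 25.15
tcp_pos: [0.5528, -0.0457, 0.1291]
orientation: [-180.0, -0.0, 121.9]
ft_force: [0.5, 0.4, -0.0]
finger_gap: 0.0639
finger_force: 0.0
```

Call:
drive_tool(
  translation=[
    [0,0,0.05],
    [0,0,0.15],
    [0,0,0.3],
    [0,0,0.48],
    [0,0,0.66],
    [0,0,0.8],
    [0,0,0.856],
    [0,0,0.856],
  ],
  twist=[
    [0,0,0],
    [0,0,0],
    [0,0,0],
    [0,0,0],
    [0,0,0],
    [0,0,0],
    [0,0,0],
    [0,0,0],
  ],
  fingers=[0.75,0.75,0.75,1,1,1,1,1],
)

```text
time_s: 25.82
tcp_pos: [0.5544, -0.0461, 0.3052]
orientation: [179.7, 0.4, 121.9]
ft_force: [0.8, -0.4, -0.3]
finger_gap: 0.0856
finger_force: 0.0
```

Call:
drive_tool(
  translation=[
    [0.024,0.721,0],
    [0.024,0.721,0],
    [0.024,0.721,0],
    [0.024,0.721,0],
    [0.024,0.721,0],
    [0.024,0.721,0],
  ],
  twist=[
    [0,0,0],
    [0,0,0],
    [0,0,0],
    [0,0,0],
    [0,0,0],
    [0,0,0],
  ],
  fingers=[1,1,1,1,1,1],
)

```text
time_s: 26.32
tcp_pos: [0.5569, 0.0994, 0.2992]
orientation: [-179.9, -0.0, 122.1]
ft_force: [0.6, -0.2, -0.7]
finger_gap: 0.0855
finger_force: 0.0
```

Call:
drive_tool(
  translation=[
    [0.024,0.721,0],
    [0.024,0.721,0],
    [0.024,0.721,0],
    [0.024,0.721,0],
    [0.024,0.721,0],
    [0.024,0.721,0],
  ],
  twist=[
    [0,0,0],
    [0,0,0],
    [0,0,0],
    [0,0,0],
    [0,0,0],
    [0,0,0],
  ],
  fingers=[1,1,1,1,1,1],
)

```text
time_s: 26.82
tcp_pos: [0.5624, 0.242, 0.2993]
orientation: [-179.9, 0.0, 122.0]
ft_force: [-0.3, -0.7, 0.6]
finger_gap: 0.0854
finger_force: 0.0
```

Call:
drive_tool(
  translation=[
    [0.024,0.721,0],
    [0.024,0.721,0],
    [0.024,0.721,0],
    [0.024,0.721,0],
    [0.024,0.721,0],
    [0.024,0.721,0],
    [0.024,0.721,0],
    [0.024,0.721,0],
  ],
  twist=[
    [0,0,0],
    [0,0,0],
    [0,0,0],
    [0,0,0],
    [0,0,0],
    [0,0,0],
    [0,0,0],
    [0,0,0],
  ],
  fingers=[1,1,1,1,1,1,1,1],
)

```text
time_s: 27.48
tcp_pos: [0.568, 0.3843, 0.3005]
orientation: [-180.0, 0.0, 121.8]
ft_force: [-0.5, 0.1, 0.3]
finger_gap: 0.0856
finger_force: 0.0
```

```bash
python3 - <<'E'
from h import *
o=readout.get_obs(); a=viewer.get_image("wrist")[:,:,::-1].copy(); T=wristT(o); s=viewer.get_image("side")[:,:,::-1]
print(o["tcp_pos"])
t=np.linspace(0,6.283,60)
x,y,z,R=.5678,.3873,.212,.0205
cv2.polylines(a,[np.int32(proj("wrist",np.c_[x+R*np.cos(t),y+R*np.sin(t),z+0*t],T))],False,(0,0,255))
s=cv2.resize(s[100:300,200:400],(420,420)); a=a[:,100:480]
cv2.imwrite("pics/w5.png",np.hstack([a,s]))
E
```

```text
[0.56797945 0.38429391 0.30046633]
```

View pics/w5.png

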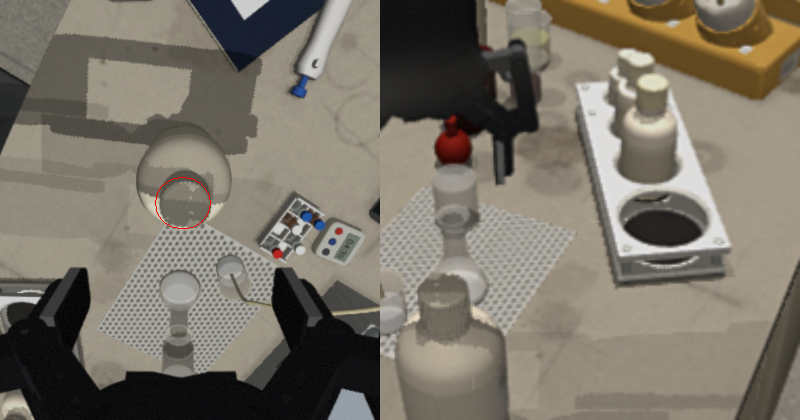

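The three bottles are seated in order, and the ring sits on the 1 L cap. Descend, grip and lift.

Call:
drive_tool(
  translation=[
    [0,0,-0.15],
    [0,0,-0.3],
    [0,0,-0.42],
    [0,0,-0.52],
    [0,0,-0.58],
    [0,0,-0.605],
    [0,0,-0.605],
    [0,0,-0.605],
    [0,0,-0.605],
  ],
  twist=[
    [0,0,0],
    [0,0,0],
    [0,0,0],
    [0,0,0],
    [0,0,0],
    [0,0,0],
    [0,0,0],
    [0,0,0],
    [0,0,0],
  ],
  fingers=[1,1,1,1,1,1,1,1,1],
)

```text
time_s: 28.33
tcp_pos: [0.5681, 0.3872, 0.1813]
orientation: [179.8, 0.0, 121.9]
ft_force: [0.6, -0.3, 0.9]
finger_gap: 0.0854
finger_force: 0.0
```

Call:
drive_tool(
  translation=[
    [0,0,0],
    [0,0,0],
    [0,0,0],
    [0,0,0],
    [0,0,0],
    [0,0,0],
    [0,0,0],
    [0,0,0],
    [0,0,0],
    [0,0,0],
  ],
  twist=[
    [0,0,0],
    [0,0,0],
    [0,0,0],
    [0,0,0],
    [0,0,0],
    [0,0,0],
    [0,0,0],
    [0,0,0],
    [0,0,0],
    [0,0,0],
  ],
  fingers=[0.6,0.5,0.4,0.3,0.2,0.1,0,0,0,0],
)

```text
time_s: 29.17
tcp_pos: [0.5678, 0.3872, 0.1802]
orientation: [179.9, 0.0, 121.9]
ft_force: [1.4, 0.8, 6.4]
finger_gap: 0.0398
finger_force: 60.8
```

Call:
drive_tool(
  translation=[
    [0,0,0.06],
    [0,0,0.16],
    [0,0,0.28],
    [0,0,0.4],
    [0,0,0.5],
    [0,0,0.57],
    [0,0,0.6],
    [0,0,0.6],
    [0,0,0.6],
  ],
  twist=[
    [0,0,0],
    [0,0,0],
    [0,0,0],
    [0,0,0],
    [0,0,0],
    [0,0,0],
    [0,0,0],
    [0,0,0],
    [0,0,0],
  ],
  fingers=[0,0,0,0,0,0,0,0,0],
)

```text
time_s: 29.92
tcp_pos: [0.5666, 0.3866, 0.2979]
orientation: [-179.9, -0.0, 121.9]
ft_force: [0.3, 0.3, -4.2]
finger_gap: 0.0393
finger_force: 61.4
```

Call:
drive_tool(
  translation=[
    [-0.01,-0.06,0],
    [-0.03,-0.16,0],
    [-0.06,-0.3,0],
    [-0.08,-0.44,0],
    [-0.11,-0.58,0],
    [-0.14,-0.72,0],
    [-0.166,-0.874,0],
  ],
  twist=[
    [0,0,0],
    [0,0,0],
    [0,0,0],
    [0,0,0],
    [0,0,0],
    [0,0,0],
    [0,0,0],
  ],
  fingers=[0,0,0,0,0,0,0],
)

```text
time_s: 30.5
tcp_pos: [0.5322, 0.211, 0.2971]
orientation: [-179.8, -0.1, 122.0]
ft_force: [0.1, -0.8, -3.9]
finger_gap: 0.0396
finger_force: 61.7
```

Call:
drive_tool(
  translation=[
    [-0.03,-0.15,0],
    [-0.06,-0.3,0],
    [-0.085,-0.44,0],
    [-0.11,-0.57,0],
    [-0.13,-0.69,0],
    [-0.15,-0.79,0],
    [-0.162,-0.85,0],
    [-0.165,-0.874,0],
    [-0.165,-0.874,0],
    [-0.165,-0.874,0],
  ],
  twist=[
    [0,0,0],
    [0,0,0],
    [0,0,0],
    [0,0,0],
    [0,0,0],
    [0,0,0],
    [0,0,0],
    [0,0,0],
    [0,0,0],
    [0,0,0],
  ],
  fingers=[0,0,0,0,0,0,0,0,0,0],
)

```text
time_s: 31.33
tcp_pos: [0.5009, 0.0379, 0.2988]
orientation: [-180.0, -0.1, 121.9]
ft_force: [0.2, 0.6, -5.1]
finger_gap: 0.0395
finger_force: 61.7
```

Call:
drive_tool(
  translation=[
    [0,0,-0.06],
    [0,0,-0.14],
    [0,0,-0.22],
    [0,0,-0.29],
    [0,0,-0.36],
    [0,0,-0.42],
    [0,0,-0.47],
    [0,0,-0.505],
    [0,0,-0.505],
    [0,0,-0.505],
  ],
  twist=[
    [0,0,0],
    [0,0,0],
    [0,0,0],
    [0,0,0],
    [0,0,0],
    [0,0,0],
    [0,0,0],
    [0,0,0],
    [0,0,0],
    [0,0,0],
  ],
  fingers=[0,0,0,0,0,0,0,0,0,0],
)

```text
time_s: 32.17
tcp_pos: [0.501, 0.0377, 0.1982]
orientation: [-180.0, -0.0, 122.0]
ft_force: [-0.5, 0.2, -4.6]
finger_gap: 0.0396
finger_force: 61.5
```

Call:
drive_tool(
  translation=[
    [0,0,-0.004],
    [0,0,-0.008],
    [0,0,-0.012],
    [0,0,-0.016],
    [0,0,-0.02],
    [0,0,-0.024],
    [0,0,-0.026],
    [0,0,-0.026],
    [0,0,-0.026],
  ],
  twist=[
    [0,0,0],
    [0,0,0],
    [0,0,0],
    [0,0,0],
    [0,0,0],
    [0,0,0],
    [0,0,0],
    [0,0,0],
    [0,0,0],
  ],
  fingers=[0,0,0,0,0,0,0,0,0],
)

```text
time_s: 32.92
tcp_pos: [0.501, 0.0372, 0.1931]
orientation: [-180.0, -0.0, 121.9]
ft_force: [-0.3, -0.8, -4.1]
finger_gap: 0.0396
finger_force: 61.5
```

Call:
drive_tool(
  translation=[
    [0,0,-0.003],
    [0,0,-0.006],
    [0,0,-0.009],
    [0,0,-0.01],
    [0,0,-0.01],
    [0,0,-0.01],
  ],
  twist=[
    [0,0,0],
    [0,0,0],
    [0,0,0],
    [0,0,0],
    [0,0,0],
    [0,0,0],
  ],
  fingers=[0,0,0,0,0,0],
)

```text
time_s: 33.42
tcp_pos: [0.5015, 0.0372, 0.192]
orientation: [179.9, 0.1, 121.9]
ft_force: [-0.2, 0.7, 5.1]
finger_gap: 0.0395
finger_force: 62.6
```

Seated at z 0.192, as predicted. Release, lift, move aside, and check.

Call:
drive_tool(
  translation=[
    [0,0,0],
    [0,0,0],
    [0,0,0],
    [0,0,0],
    [0,0,0],
    [0,0,0],
    [0,0,0],
  ],
  twist=[
    [0,0,0],
    [0,0,0],
    [0,0,0],
    [0,0,0],
    [0,0,0],
    [0,0,0],
    [0,0,0],
  ],
  fingers=[0.52,0.6,0.7,0.8,0.8,0.8,0.8],
)

```text
time_s: 34.0
tcp_pos: [0.5009, 0.0373, 0.191]
orientation: [-180.0, -0.0, 121.9]
ft_force: [-1.0, 0.4, -0.2]
finger_gap: 0.0685
finger_force: 0.0
```

Call:
drive_tool(
  translation=[
    [0,0,0.05],
    [0,0,0.15],
    [0,0,0.3],
    [0,0,0.45],
    [0,0,0.57],
    [0,0,0.6],
    [0,0,0.6],
  ],
  twist=[
    [0,0,0],
    [0,0,0],
    [0,0,0],
    [0,0,0],
    [0,0,0],
    [0,0,0],
    [0,0,0],
  ],
  fingers=[0.8,0.8,0.8,1,1,1,1],
)

```text
time_s: 34.58
tcp_pos: [0.5021, 0.0371, 0.314]
orientation: [179.8, 0.2, 121.9]
ft_force: [0.4, 0.7, -0.2]
finger_gap: 0.0855
finger_force: 0.0
```

Call:
drive_tool(
  translation=[
    [-0.1,0.2,0],
    [-0.2,0.4,0],
    [-0.3,0.6,0],
    [-0.4,0.8,0],
    [-0.5,1,0],
    [-0.5,1,0],
    [-0.5,1,0],
    [-0.5,1,0],
  ],
  twist=[
    [0,0,0],
    [0,0,0],
    [0,0,0],
    [0,0,0],
    [0,0,0],
    [0,0,0],
    [0,0,0],
    [0,0,0],
  ],
  fingers=[1,1,1,1,1,1,1,1],
)

```text
time_s: 35.25
tcp_pos: [0.4, 0.2377, 0.31]
orientation: [-179.9, -0.0, 122.1]
ft_force: [0.8, -0.8, -0.2]
finger_gap: 0.0856
finger_force: 0.0
```

```bash
python3 - <<'E'
from h import *
s=viewer.get_image("side")[:,:,::-1]; a=viewer.get_image("top")[:,:,::-1]
cv2.imwrite("pics/end.png",np.hstack([cv2.resize(s[80:280,190:390],(400,400)),cv2.resize(a[100:300,240:440],(400,400))]))
E
```

```text
(no output)
```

View pics/end.png

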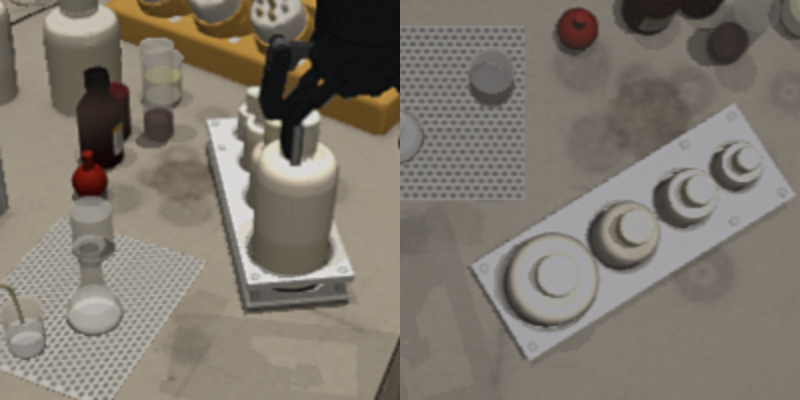

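All four bottles are upright in their holes in size order, and the beaker and flask have not moved. Handing in.

```bash
python3 -c "
from workcell import job; print(job.finish_job())"
```

```text
the job is handed in; nothing more can be done
None
```

All four bottles are upright in the rack in size order, each lowered onto the base and released; the beaker and flask were left where they stood, and the job was handed in at about 35 s.

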